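# Weigh the weighing bottle that stands behind two reagent bottles

### The arm

A 6-joint arm with a two-finger parallel gripper is mounted at the origin on a cart in front of the work surface, level with it; the furniture and walls round the work are solid. World frame = base frame: x ahead of the robot, y to its left, z up, the work surface at z = 0. Lengths are in m, angles in rad, forces in N, time in s.
With the tool pointing down it reaches from about 0.3 to 0.775 m from the base axis. Payload 14.6 kg.
Tool frame: the origin (TCP) lies on the centre line of the jaws, within the pads' length; the fingertips stand 19 mm ahead of it and the grasp point (between the pads) is the TCP; z points along the fingers, y is the direction in which the jaws open and shut (so a half turn about z gives the same grasp; the last joint's range is limited). The gripper opens to 94 mm and grips with 3 to 60 N. Pads are 16 mm wide; open, the fingers measure 119 mm over their backs; the gripper's body (75 mm by 177 mm) begins 78 mm behind the grasp point.
Start: joints at [-0.067, 0.3, 1.521, -0, 1.321, -0.067], TCP at [0.55, -0, 0.19] pointing down, gripper open.
Joint ranges: [-3.03, 3.03], [-0.79, 2.21], [0.23, 2.52], [-1.04, 4.18], [0, 3.07], [-2.55, 2.55]. Speed limits (rad/s): [2.22, 2.22, 2.57, 3.14, 3.14, 3.14].

### API

Orientations are given as [roll, pitch, yaw] about the fixed x, y, z axes, in that order (R = Rz(yaw) Ry(pitch) Rx(roll)).
In Python, from station import ctrl gives the robot as it stands. The module is installed in compiled form; this text tells all that it offers.
- The arm moves only by the shell command python3 -m creep 'ROWS' [FORCE]. ROWS is a JSON object of lists of equal length, an entry for each row: "translation": the shift along the world's x, y, z in mm, a list of three; "yaw": the turn about the world's z in rad; "gripper": the closure in counts, from 0 (fully open) to 255 (shut). A call has 1 to 5 rows; each row is the pose to reach, as a shift and turn from the pose measured when the call began; what a row does not reach only later rows make up. A row lasts 1/12 s, in which the tool goes at most 41.7 mm and 7.16 degrees, less where a joint would pass 70% of its speed; a pose out of reach is approached as far as the arm can. A call with a gripper value outside its range is refused whole. The fingers move at their own pace and stop on an object; FORCE is the grip in N (left out, the last holds). Time passes only in rows, so rows that repeat a pose let the fingers close. It gives the time, the measured TCP pose, the force and the opening at its end, in the units of the state.
- ctrl.get_obs(): the state, without advancing time (a new reading comes with each control period).
- ctrl.camera(name): name is "scene" or "side" or "wrist"; returns a dict with "pixels" (480x640x3 uint8, red, green, blue), "depth" (480x640 float32, m along the optical axis (not along the pixel's ray), 0 where there is no reading), "fx", "fy", "cx", "cy" (pixels), "R" (3x3) and "t" (3): a world point X has camera coordinates R X + t; the wrist camera has in their place "tool_from_camera" (4x4, takes a point from camera to tool coordinates, whose origin is the TCP and whose axes are the flange's). Camera axes: x right, y down, z forward; pixel columns grow to the right and rows downward; lengths in m; the calibration is good to about 2 mm. A picture is of the moment at which its call begins: read the wrist's pose just before it.
- ctrl.hand_in(): hands the job in, once; it reports no verdict.
The state is a dict: "time_s": time; "qpos": joint angles; "joint_vel": joint speeds; "tau": joint torques, N m; "ee_pos": TCP position; "eef_rot": TCP orientation; "force": force on the tool from outside, world axes, zero at the start; "moment": the same for the moment, N m; "grip_width": finger opening in m.
Only numpy, scipy, OpenCV 4.12 (cv2) and the standard library are available. Lean on these libraries where they do the work, as an engineer would, in place of code of your own. Each camera call takes 0.05 s, during which the arm holds its last target. There are 200 camera calls.

### The job

The glass weighing bottle at the back of the grey rack is to be weighed, but the two reagent bottles stand in its way: first move both into the steel tray, then set the weighing bottle in the middle of the balance pan, and then put the reagent bottles back on the rack, each centred on the pad of its own cap's colour (which may not be the pad it stood on). Set everything down upright and gently without dropping it, and leave the orange cap and the black stopper on the rack where they are.

Things in the scene. Friction and masses are not known exactly. Their poses are not given: they have to be found in the camera images.
- red_bottle: white plastic reagent bottle with a red screw cap, 118 mm high (sizes here in mm); body 62 diameter, shoulder tapering in above about z = 85, cap 41 diameter from z = 98 to 118; about 0.22 kg. Origin: centre of its underside, z up. Starts on one of the two coloured pads.
- blue_bottle: the same bottle with a blue screw cap: 118 mm high, body 62 diameter, cap 41 diameter from z = 98 to 118; about 0.25 kg. Origin: centre of its underside, z up. Starts on the other coloured pad.
- weighing_bottle: low clear glass weighing bottle with its glass lid on (the lid does not come off here), 44 mm high with the lid knob; body 46 diameter up to z = 22, lid rim 48 diameter from z = 22 to 26, above that narrowing to the knob; about 45 g. Origin: centre of its underside, z up. Stands at the back of the rack, in the middle, behind the two reagent bottles.
- red_pad: fixed red round pad on the rack, 74 mm diameter, 3 thick, its top 11 above the bench; home of the red-capped bottle. Origin: centre of its underside (8 above the bench).
- blue_pad: fixed blue round pad on the rack, 74 mm diameter, 3 thick, its top 11 above the bench; home of the blue-capped bottle. Origin: centre of its underside. The two pads lie side by side along the front of the rack, centres 76 apart.
- rack: fixed low grey rack board with a steel rim, 150 (x) by 208 (y) mm, board top 8 and rim top 12 above the bench. Origin: centre of its underside; offsets in mm: x points to its back, y to its left. Pads at x = -28, y = +38 and -38; weighing bottle near x = 28, y = 0; orange cap and stopper near x = 28, y = +74 and -74 (either way round).
- tray: fixed shallow steel tray, the side area, 210 (x) by 104 (y) mm, walls 4 thick and 12 high, inner floor 4 above the bench. Origin: centre of its underside. Long enough for both bottles one behind the other along its x. Stands left or right of the rack, the balance on the other side. A tall solid column (x 0.33 to 0.74 m, y over 0.25 m; phone box to y = 0.20 m) bounds the bench on the left.
- balance: fixed white laboratory balance, 170 by 108 mm, with a round steel pan of 96 diameter whose top is 50 above the bench; the case under it is 38 high. Origin: on the bench straight under the centre of the pan; the display lies to its -x.
- orange_cap: loose orange screw cap on the rack, 53 mm diameter, 24 high, to be left alone. Origin: centre of its underside.
- stopper: loose black rubber stopper on the rack, 36 mm diameter below and 44 above, 30 high, to be left alone. Origin: centre of its underside.
Things that resemble listed ones, but are neither listed nor needed, are in the scene too. What is shaped like the blue_bottle but green is not meant.

How it is judged:
By the outcome, as a careful person would: the job done as asked, in the order asked, and still so for the second after the job is handed in, with the robot touching nothing.
It also fails if it takes over 136 s, if anything falls off the work surface, if the arm or the gripper's body presses on something with over 40 N, if the wrist force passes 120 N, or if a joint passes its speed limit or range.

## Working session

There is one attempt and no reset: what is moved stays moved. The work goes in short steps, Python scripts to look and compute and a shell command to move; the robot and the scene stay as the last step left them, time stands still between calls to the robot, and variables do not carry over. Pictures are saved under pics/ and viewed, about 12 in all and at most 16, crops included, and the job is handed in when it is done.

```bash
mkdir -p pics
cat > h.py <<'E'
import numpy as np, cv2
from station import ctrl
from scipy.spatial.transform import Rotation as Ro
def cloud(name):
    o=ctrl.get_obs(); c=ctrl.camera(name)
    v,u=np.mgrid[:480,:640]; d=c["depth"]
    P=np.stack([(u-c["cx"])/c["fx"]*d,(v-c["cy"])/c["fy"]*d,d],-1)
    if name=="wrist":
        T=np.array(c["tool_from_camera"]); P=P@T[:3,:3].T+T[:3,3]
        R=Ro.from_euler("xyz",o["eef_rot"]).as_matrix(); P=P@R.T+np.array(o["ee_pos"])
    else: P=(P-np.array(c["t"]))@np.array(c["R"])
    P[d==0]=np.nan
    return c["pixels"],P
def save(n,img): cv2.imwrite("pics/"+n,img[...,::-1])
E
python3 - <<'E'
from h import *
for n in ("scene","side"):
    im,P=cloud(n); save(n+"0.png",im); np.save(n+"0.npy",P)
print(ctrl.get_obs())
E
```

```text
{'time_s': 0.1, 'qpos': array([-6.65914233e-02,  3.00398341e-01,  1.52151093e+00, -2.95947995e-06,
        1.32069522e+00, -6.65691699e-02]), 'joint_vel': array([ 0.00017191, -0.00199322, -0.00082076, -0.00157683,  0.00086285,
       -0.00034268]), 'tau': array([ 1.84928511e-03, -5.32644153e+01, -3.53284299e+01,  7.10431044e-02,
        2.34944851e-02, -7.30603051e-05]), 'ee_pos': array([5.49752694e-01, 1.74531641e-05, 1.89055924e-01]), 'eef_rot': array([-3.14058287e+00, -6.44472201e-05,  1.57077477e+00]), 'force': array([-0.26403276,  0.10871702,  0.21262098]), 'moment': array([-0.00224382,  0.03604502,  0.01557687]), 'grip_width': 0.09391799192616059}
```

View pics/scene0.png

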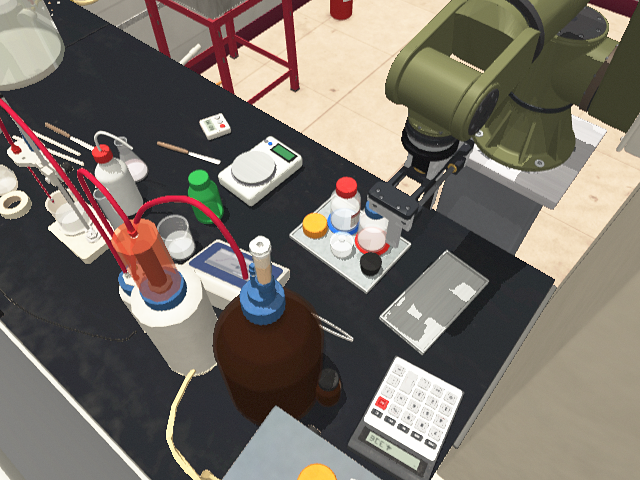

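View pics/side0.png

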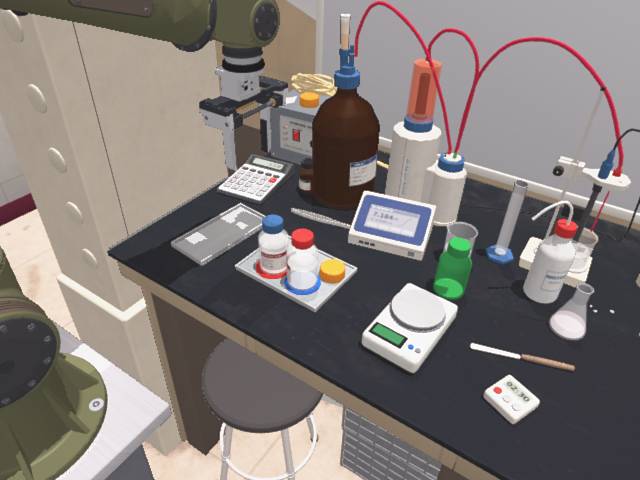

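The side view shows the red cap at (302,238) on the blue pad and the blue cap at (272,224) on the red pad, so the two bottles are swapped. The tray is on the left (220,232), and the balance pan on the right at (418,308).

Run:
```python
from h import *
S=np.load("scene0.npy");D=np.load("side0.npy")
sc=cv2.imread("pics/scene0.png")[...,::-1];sd=cv2.imread("pics/side0.png")[...,::-1]
hs=lambda i:cv2.cvtColor(np.ascontiguousarray(i),cv2.COLOR_RGB2HSV).astype(int)
def rep(n,P,m):
    q=P[m]; 
    if len(q)<5: print(n,len(q));return
    lo,hi=np.nanpercentile(q,[2,98],axis=0); print(n,len(q),"mid",((lo+hi)/2*1000).round(1),"ext",((hi-lo)*1000).round(0))
for nm,P,im in(("scene",S,sc),("side",D,sd)):
    h=hs(im);H,s,v=h[...,0],h[...,1],h[...,2]; X,Y,Z=P[...,0],P[...,1],P[...,2]
    reg=(X>.3)&(X<.68)&(Y>-.35)&(Y<.2)
    red=((H<6)|(H>172))&(s>140);blue=(H>98)&(H<125)&(s>110);org=(H>8)&(H<25)&(s>150)
    rep(nm+" redcap",P,reg&red&(Z>.1)&(Z<.14)); rep(nm+" redcaptop",P,reg&red&(Z>.125)&(Z<.14))
    rep(nm+" bluecap",P,reg&blue&(Z>.1)&(Z<.14)); rep(nm+" bluecaptop",P,reg&blue&(Z>.125)&(Z<.14))
    rep(nm+" redpad",P,reg&red&(Z<.016)&(Z>.006)); rep(nm+" bluepad",P,reg&blue&(Z<.016)&(Z>.006))
    rep(nm+" orange",P,reg&org&(Z<.05)); rep(nm+" orangetop",P,reg&org&(Z<.04)&(Z>.029))
    pan=(X>.3)&(X<.75)&(Y<-.05)&(Y>-.4)&(abs(Z-.05)<.004)&(s<60); 
    n,l,st,c=cv2.connectedComponentsWithStats(pan.astype(np.uint8)); k=1+st[1:,4].argmax(); rep(nm+" pan",P,l==k)
    tr=(X>.3)&(X<.75)&(Y>.05)&(Y<.24)&(Z>.002)&(Z<.016)&(s<60)&(v>70)
    n,l,st,c=cv2.connectedComponentsWithStats(tr.astype(np.uint8))
    for k in np.argsort(-st[1:,4])[:3]+1:
        rep(nm+" gray",P,l==k); q=P[l==k][:,:2]*1000; print(cv2.minAreaRect(q.astype(np.float32)))
    rk=(X>.35)&(X<.7)&(Y>-.2)&(Y<.12)&(Z>.004)&(Z<.016)&(s<60)
    n,l,st,c=cv2.connectedComponentsWithStats(rk.astype(np.uint8))
    for k in np.argsort(-st[1:,4])[:3]+1:
        print("rk",st[k],cv2.minAreaRect((P[l==k][:,:2]*1000).astype(np.float32)))
for u,v in((341,243),(341,250),(370,262),(330,245)): print(u,v,S[v,u])
def cr(im,a,b,c,d,f): return cv2.resize(np.ascontiguousarray(im[b:d,a:c]),None,fx=f,fy=f,interpolation=cv2.INTER_CUBIC)
a=cr(sc,200,130,500,360,2.6);save("crop1.png",a)
```

```text
scene redcap 367 mid [ 493.2 -169.   122.1] ext [37. 37. 18.]
scene redcaptop 279 mid [ 492.6 -169.9  128.3] ext [37. 37.  6.]
scene bluecap 127 mid [509.6 -96.1 121.6] ext [17. 35. 18.]
scene bluecaptop 58 mid [509.3 -98.1 128. ] ext [18. 32.  5.]
scene redpad 122 mid [507.2 -92.9  11.5] ext [48. 68.  7.]
scene bluepad 107 mid [ 508.8 -168.9   11.6] ext [39. 68.  8.]
scene orange 510 mid [ 547.6 -206.7   22.3] ext [48. 49. 25.]
scene orangetop 372 mid [ 546.8 -206.6   32.1] ext [45. 46.  6.]
scene pan 528 mid [ 523.4 -378.4   49.6] ext [85. 42.  6.]
scene gray 3883 mid [530.4  92.4   7.6] ext [207.  82.  11.]
((529.619873046875, 86.44700622558594), (90.11298370361328, 212.8802490234375), 84.89449310302734)
scene gray 943 mid [688.5 152.8  12.9] ext [ 64. 130.   6.]
((693.289794921875, 152.41180419921875), (72.85408782958984, 131.0436553955078), 8.661165237426758)
scene gray 12 mid [711.1 191.7  15.3] ext [8. 5. 1.]
((710.810791015625, 191.70132446289062), (5.55591344833374, 7.717400550842285), 83.0573501586914)
rk [ 379  250  102  105 2749] ((528.7786865234375, 77.03121185302734), (
[... 1207 characters left out ...]
21.   14.4] ext [28. 12.  3.]
((718.9537963867188, 121.76258087158203), (30.32992172241211, 6.078855514526367), 19.314905166625977)
rk [ 176  203   89   61 1168] ((527.122314453125, 72.06951904296875), (103.61944580078125, 214.56114196777344), 87.0255355834961)
rk [235 249  72  54 797] ((478.1645812988281, -114.96019744873047), (174.32327270507812, 70.77283477783203), 85.66104888916016)
rk [247 191  20  14 148] ((681.691162109375, 100.92564392089844), (35.419456481933594, 39.82737731933594), 4.9391093254089355)
341 243 [ 0.55539161 -0.13045369  0.03662511]
341 250 [ 0.56947454 -0.11959539  0.03808218]
370 262 [ 0.5558835  -0.05854629  0.03757199]
330 245 [ 0.56658879 -0.14959378  0.02458204]
```

View pics/crop1.png

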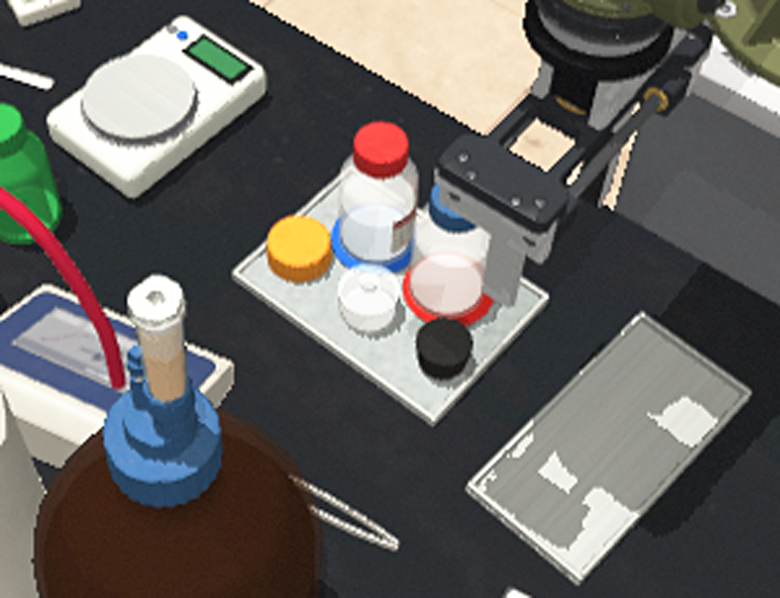

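Enlarged crop: red bottle on the blue pad, blue bottle on the red pad. The weighing bottle is at crop (368,300) between the orange cap (300,248) and the stopper (443,347). I'll raise the arm over the bottles for a wrist look.

```bash
python3 -m creep '{"translation":[[0,0,30],[-10,-30,60],[-20,-65,90],[-30,-100,110],[-30,-130,110]],"yaw":[0,0,0,0,0],"gripper":[0,0,0,0,0]}' 20; python3 -m creep '{"translation":[[0,-5,0],[0,-5,0],[0,-5,0]],"yaw":[0,0,0],"gripper":[0,0,0]}'
cat >> h.py <<'E'
def circ(n,P,m,r):
    from scipy.optimize import least_squares
    q=P[m][:,:2]*1000; hull=cv2.convexHull(q.astype(np.float32))[:,0]
    f=least_squares(lambda c:np.hypot(*(hull-c[:2]).T)-c[2],[*np.median(q,0),r],loss="soft_l1")
    print(n,m.sum(),"z",(np.nanmedian(P[m][:,2])*1000).round(1),"fit xyr",f.x.round(1),"encl",np.round(cv2.minEnclosingCircle(hull)[0],1),round(cv2.minEnclosingCircle(hull)[1],1))
def masks(im,P):
    h=cv2.cvtColor(np.ascontiguousarray(im),cv2.COLOR_RGB2HSV).astype(int);H,s,v=h[...,0],h[...,1],h[...,2]
    return ((H<6)|(H>172))&(s>120),(H>98)&(H<125)&(s>110),(H>8)&(H<25)&(s>150),s,v
E
python3 - <<'E'
from h import *
print(ctrl.get_obs()["ee_pos"])
im,P=cloud("wrist");save("w1.png",im);np.save("w1.npy",P)
r,b,o,s,v=masks(im,P);Z=P[...,2]
for n,m in(("redtop",r&(abs(Z-.129)<.006)),("bluetop",b&(abs(Z-.129)<.006)),("orangetop",o&(abs(Z-.032)<.005)),("redpad",r&(abs(Z-.011)<.004)),("bluepad",b&(abs(Z-.011)<.004))):
    if m.sum()>20: circ(n,P,m,20)
E
```

```text
time_s: 0.52
ee_pos: [0.5194, -0.1312, 0.3032]
eef_rot: [3.137, 0.002, 1.572]
force: [0.9, -0.2, 0.1]
grip_width: 0.094
time_s: 0.77
ee_pos: [0.5193, -0.1359, 0.3028]
eef_rot: [3.138, 0.001, 1.571]
force: [0.6, 0.6, 0.1]
grip_width: 0.0941
[ 0.51934211 -0.13587676  0.30275436]
redtop 1169 z 128.4 fit xyr [614.4 -45.1 188.6] encl [634.5 -84.2] 187.7
bluetop 1176 z 128.4 fit xyr [630.4 -92.4 149.7] encl [ 628.4 -104.2] 151.4
orangetop 1020 z 31.5 fit xyr [640.2 -81.6 175.4] encl [ 659.9 -108.2] 176.9
redpad 362 z 10.5 fit xyr [ 652.  -122.9  191.1] encl [ 642.4 -111.1] 190.3
bluepad 312 z 10.7 fit xyr [ 492.7 -172.    36.4] encl [ 493.  -171.2] 36.7
```

View pics/w1.png

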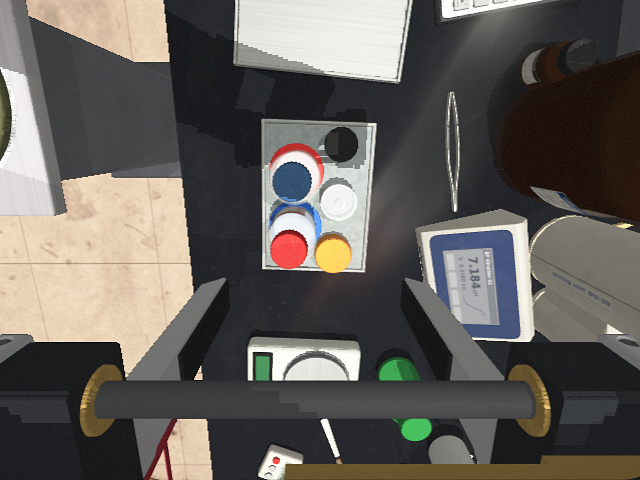

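Wrist view: bottle caps at (291,182) blue and (289,249) red, with the weighing bottle at (338,201), stopper (341,144) and orange cap (333,253). The tray is above and the balance below. The fits picked up outliers, so I'll restrict them.

Run:
```python
from h import *
im=cv2.imread("pics/w1.png")[...,::-1];P=np.load("w1.npy")
r,b,o,s,v=masks(im,P);X,Y,Z=np.moveaxis(P,-1,0);g=(X>.42)&(X<.6)&(Y>-.25)&(Y<0)
for n,m in(("redtop",r&(abs(Z-.129)<.004)),("bluetop",b&(abs(Z-.129)<.004)),("orangetop",o&(abs(Z-.032)<.004)),("redpad",r&(abs(Z-.011)<.004)),("bluepad",b&(abs(Z-.011)<.004)),("stop",(v<60)&(abs(Z-.038)<.005))):
    circ(n,P,m&g,20)
def rect(n,m):
    k,l,st,c=cv2.connectedComponentsWithStats(m.astype(np.uint8));i=1+st[1:,4].argmax()
    print(n,st[i],cv2.minAreaRect((P[l==i][:,:2]*1000).astype(np.float32)))
rect("rack",(X>.4)&(X<.63)&(Y>-.26)&(Y<.02)&(Z>.004))
rect("tray",(X>.38)&(X<.66)&(Y>.0)&(Y<.17)&(Z>.002)&(Z<.02)&(v>60))
for (u,w) in((338,201),(330,215),(345,205),(320,365)): print(u,w,P[w,u])
t=(Z>.2)&(X<.9)&(X>.3)
for n in("scene","side"):
    Q=np.load(n+"0.npy");q=Q[(Q[...,0]>.55)&(Q[...,0]<.9)&(abs(Q[...,1])<.3)&(Q[...,2]>.06)&(Q[...,2]<.4)]
    for y in np.arange(-.3,.3,.1):
        k=q[(q[:,1]>y)&(q[:,1]<y+.1)]; print(n,y.round(1),"minx of tall",np.percentile(k[:,0],1).round(3) if len(k) else None)
Q=np.load("side0.npy");m=(abs(Q[...,2]-.05)<.0025)&(Q[...,0]>.44)&(Q[...,0]<.6)&(Q[...,1]<-.3)&(Q[...,1]>-.52)
circ("pan side",Q,m,48)
Q=np.load("scene0.npy");m=(abs(Q[...,2]-.05)<.0025)&(Q[...,0]>.44)&(Q[...,0]<.6)&(Q[...,1]<-.3)&(Q[...,1]>-.52)
circ("pan scene",Q,m,48)
```

```text
redtop 1026 z 128.3 fit xyr [ 491.1 -171.6   19.9] encl [ 491.1 -171.8] 20.1
bluetop 1147 z 128.4 fit xyr [496.4 -97.1  19.5] encl [496.1 -97.1] 20.0
orangetop 916 z 31.5 fit xyr [ 545.3 -208.7   24.9] encl [ 545.  -209.2] 25.6
redpad 361 z 10.5 fit xyr [495.5 -96.3  36.6] encl [ 496.  -146.2] 86.6
bluepad 312 z 10.7 fit xyr [ 492.7 -172.    36.4] encl [ 493.  -171.2] 36.7
stop 917 z 37.5 fit xyr [553.  -60.8  20.8] encl [552.8 -60.8] 21.3
rack [    0   278   640   202 68295] ((520.3009643554688, -124.22954559326172), (160.79798889160156, 46.758155822753906), 0.037662047892808914)
tray [  233     0   179    83 12093] ((527.4863891601562, 70.5537109375), (92.73295593261719, 210.2589569091797), 84.37796783447266)
338 201 [ 0.54993145 -0.12993442  0.05027327]
330 215 [ 0.54059788 -0.1506056   0.03765174]
345 205 [ 0.55979093 -0.13683717  0.04036651]
320 365 [ 0.52808705 -0.37130986  0.0485054 ]
scene -0.3 minx of tall 0.739
scene -0.2 minx of tall 0.781
scene -0.1 minx of tall 0.562
scene 0.0 minx of tall 0.557
scene 0.1 minx of tall 0.884
scene 0.2 minx of tall 0.557
side -0.3 minx of tall 0.737
side -0.2 minx of tall 0.73
side -0.1 minx of tall 0.554
side 0.0 minx of tall 0.596
side 0.1 minx of tall 0.877
side 0.2 minx of tall 0.551
pan side 1569 z 49.6 fit xyr [ 521.3 -405.2   48.2] encl [ 521.7 -405.6] 49.3
pan scene 953 z 49.7 fit xyr [ 522.5 -403.    47.5] encl [ 522. -403.] 48.9
```

Poses agree across cameras: blue bottle (496,-97), red bottle (491,-172), pan (522,-404), tray about (528,75) with a yaw of about -5°. Next I grasp the blue bottle.

```bash
python3 -m creep '{"translation":[[-12,20,0],[-23,39,0],[-23,39,-30],[-23,39,-70],[-23,39,-100]],"yaw":[0,0,0,0,0],"gripper":[0,0,0,0,0]}' 20; python3 -m creep '{"translation":[[0,0,0],[0,0,0]],"yaw":[0,0],"gripper":[0,0]}'
```

```text
time_s: 1.23
ee_pos: [0.4957, -0.0943, 0.2]
eef_rot: [3.14, 0.001, 1.575]
force: [-0.2, -0.3, -0.8]
grip_width: 0.0944
time_s: 1.4
ee_pos: [0.4952, -0.0929, 0.1992]
eef_rot: [-3.141, -0.0, 1.576]
force: [-0.3, -1.2, 0.1]
grip_width: 0.094
```

```bash
python3 -m creep '{"translation":[[1,-4,-25],[1,-4,-60],[1,-4,-95],[1,-4,-118],[1,-4,-126]],"yaw":[0,0,0,0,0],"gripper":[0,0,0,0,0]}' 20; python3 -m creep '{"translation":[[0,0,0],[0,0,0],[0,0,0],[0,0,0],[0,0,0]],"yaw":[0,0,0,0,0],"gripper":[60,120,255,255,255]}'; python3 -m creep '{"translation":[[0,0,0],[0,0,0],[0,0,0],[0,0,0],[0,0,0]],"yaw":[0,0,0,0,0],"gripper":[255,255,255,255,255]}'
```

```text
time_s: 1.82
ee_pos: [0.4961, -0.0964, 0.0721]
eef_rot: [-3.139, -0.001, 1.577]
force: [-0.1, -0.3, 0.1]
grip_width: 0.094
time_s: 2.23
ee_pos: [0.4967, -0.0965, 0.0734]
eef_rot: [-3.141, -0.0, 1.577]
force: [-0.3, -0.4, -0.3]
grip_width: 0.0642
time_s: 2.65
ee_pos: [0.497, -0.0965, 0.0738]
eef_rot: [-3.141, -0.0, 1.577]
force: [-1.3, 1.4, 5.8]
grip_width: 0.0556
```

The width reads 55.6 mm where 62 was expected, so I'll look.

Run:
```python
from h import *
for n in("side","wrist"):
    im,P=cloud(n)
    if n=="side": a=cv2.resize(np.ascontiguousarray(im[150:330,180:400]),None,fx=3,fy=3)
    else: b=im; r,bl,o,s,v=masks(im,P);Z=P[...,2];X=P[...,0];circ("bluetop",P,bl&(Z>.11)&(Z<.14)&(X>.42)&(X<.57),20)
save("c2.png",a);o=ctrl.get_obs();print(o["grip_width"],o["force"])
```

```text
bluetop 5704 z 128.3 fit xyr [497.1 -96.6  20.6] encl [493.3 -96.8] 24.7
0.05555181080276229 [-1.40654577  1.61817109  5.95454902]
```

View pics/c2.png

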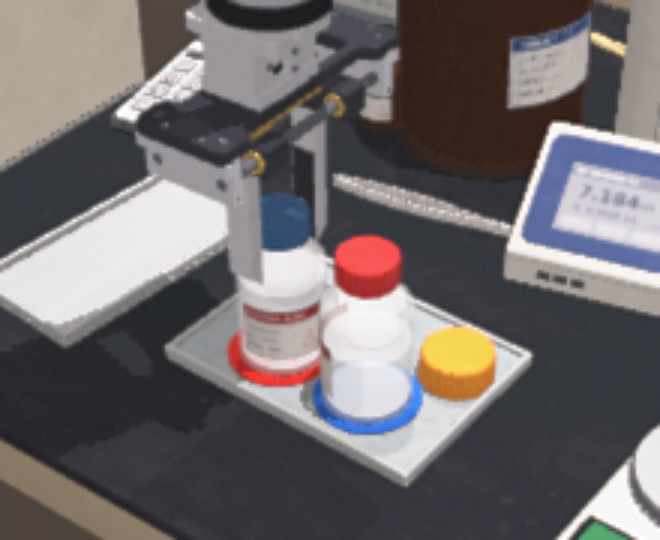

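The bottle is still upright, but the fingers look high: the tip is at crop (250,280), which suggests they sit on the shoulder. I'll check the fingertip height by depth.

Run:
```python
from h import *
im,P=cloud("side")
for v in range(222,250,3):print(v,[tuple((P[v,u]*1000).round(0)) for u in(258,262,266,272)])
print(ctrl.get_obs()["ee_pos"],ctrl.get_obs()["grip_width"])
```

```text
222 [(np.float64(458.0), np.float64(-94.0), np.float64(144.0)), (np.float64(457.0), np.float64(-105.0), np.float64(148.0)), (np.float64(466.0), np.float64(-107.0), np.float64(144.0)), (np.float64(488.0), np.float64(-103.0), np.float64(130.0))]
225 [(np.float64(456.0), np.float64(-96.0), np.float64(139.0)), (np.float64(458.0), np.float64(-103.0), np.float64(140.0)), (np.float64(467.0), np.float64(-106.0), np.float64(136.0)), (np.float64(482.0), np.float64(-108.0), np.float64(129.0))]
228 [(np.float64(457.0), np.float64(-95.0), np.float64(131.0)), (np.float64(458.0), np.float64(-103.0), np.float64(134.0)), (np.float64(466.0), np.float64(-107.0), np.float64(131.0)), (np.float64(483.0), np.float64(-107.0), np.float64(120.0))]
231 [(np.float64(457.0), np.float64(-94.0), np.float64(123.0)), (np.float64(457.0), np.float64(-104.0), np.float64(128.0)), (np.float64(466.0), np.float64(-106.0), np.float64(123.0)), (np.float64(482.0), np.float64(-107.0), np.float64(114.0))]
234 [(np.float64(457.0), np.float64(-93.0), np.float64(116.0)), (np.float64(458.0), np.float64(-102.0), np.float64(119.0)), 
[... 680 characters left out ...]
4(465.0), np.float64(-95.0), np.float64(90.0)), (np.float64(464.0), np.float64(-106.0), np.float64(96.0)), (np.float64(474.0), np.float64(-112.0), np.float64(92.0))]
246 [(np.float64(474.0), np.float64(-76.0), np.float64(68.0)), (np.float64(465.0), np.float64(-94.0), np.float64(82.0)), (np.float64(468.0), np.float64(-102.0), np.float64(84.0)), (np.float64(471.0), np.float64(-115.0), np.float64(88.0))]
249 [(np.float64(520.0), np.float64(-35.0), np.float64(12.0)), (np.float64(467.0), np.float64(-92.0), np.float64(72.0)), (np.float64(468.0), np.float64(-102.0), np.float64(76.0)), (np.float64(471.0), np.float64(-115.0), np.float64(80.0))]
[ 0.49701122 -0.09651797  0.0738532 ] 0.0556891512636851
```

The real fingertips are at z≈0.093, not 0.055, so they sit about 38 mm higher than the tool data says. I'll open, then check the height of the gripper body before going deeper.

```bash
python3 -m creep '{"translation":[[0,0,0],[0,0,0],[0,0,0],[0,0,0],[0,0,0]],"yaw":[0,0,0,0,0],"gripper":[200,100,0,0,0]}'
python3 - <<'E'
from h import *
im,P=cloud("side");print("side col 240:",[(v,*(P[v,240]*1000).round(0)) for v in range(190,225,3)])
im,Q=cloud("scene")
for n,A in(("side",P),("scene",Q)):
    X,Y,Z=np.moveaxis(A,-1,0)
    for a,b in((.40,.43),(.43,.455),(.54,.57),(.57,.6)):
        m=(X>a)&(X<b)&(abs(Y+.0965)<.045)&(Z>.06)&(Z<.3); 
        if m.sum(): print(n,a,b,m.sum(),"min z",np.percentile(Z[m],[0,2,10,50]).round(3))
o=ctrl.get_obs();print(o["ee_pos"],o["grip_width"],o["force"])
E
```

```text
time_s: 3.22
ee_pos: [0.4969, -0.0965, 0.0737]
eef_rot: [-3.141, -0.0, 1.577]
force: [0.1, -1.1, 0.2]
grip_width: 0.0738
side col 240: [(190, np.float64(423.0), np.float64(-89.0), np.float64(229.0)), (193, np.float64(415.0), np.float64(-95.0), np.float64(230.0)), (196, np.float64(409.0), np.float64(-100.0), np.float64(228.0)), (199, np.float64(409.0), np.float64(-100.0), np.float64(223.0)), (202, np.float64(411.0), np.float64(-97.0), np.float64(214.0)), (205, np.float64(418.0), np.float64(-90.0), np.float64(202.0)), (208, np.float64(417.0), np.float64(-90.0), np.float64(195.0)), (211, np.float64(417.0), np.float64(-90.0), np.float64(189.0)), (214, np.float64(608.0), np.float64(94.0), np.float64(3.0)), (217, np.float64(598.0), np.float64(85.0), np.float64(4.0)), (220, np.float64(586.0), np.float64(75.0), np.float64(6.0)), (223, np.float64(582.0), np.float64(71.0), np.float64(1.0))]
side 0.4 0.43 840 min z [0.186 0.189 0.193 0.22 ]
side 0.43 0.455 660 min z [0.097 0.102 0.115 0.204]
side 0.54 0.57 402 min z [0.097 0.115 0.165 0.213]
side 0.57 0.6 199 min z [0.187 0.191 0.198 0.227]
scene 0.4 0.43 169 min z [0.187 0.189 0.197 0.226]
scene 0.43 0.455 233 min z [0.092 0.101 0.128 0.211]
scene 0.54 0.57 616 min z [0.095 0.102 0.116 0.228]
scene 0.57 0.6 730 min z [0.186 0.189 0.194 0.226]
[ 0.4969596  -0.09653462  0.07374341] 0.08204225703759287 [ 0.53348057  0.45548215 -0.14689403]
```

The gripper body is also about 36 mm higher (187 mm instead of 152), so I'll treat it as a constant vertical offset of +37 mm and lower the TCP by 38 mm.

```bash
python3 -m creep '{"translation":[[0,0,0],[0,0,-10],[0,0,-20],[0,0,-30],[0,0,-38]],"yaw":[0,0,0,0,0],"gripper":[0,0,0,0,0]}' 25; python3 -m creep '{"translation":[[0,0,0],[0,0,0],[0,0,0],[0,0,0],[0,0,0]],"yaw":[0,0,0,0,0],"gripper":[60,120,255,255,255]}'; python3 -m creep '{"translation":[[0,0,0],[0,0,0],[0,0,0],[0,0,0],[0,0,0]],"yaw":[0,0,0,0,0],"gripper":[255,255,255,255,255]}'
```

```text
time_s: 3.73
ee_pos: [0.4964, -0.0964, 0.034]
eef_rot: [-3.14, -0.001, 1.577]
force: [-0.1, -0.9, -0.4]
grip_width: 0.094
time_s: 4.15
ee_pos: [0.4966, -0.0964, 0.0344]
eef_rot: [-3.14, -0.001, 1.577]
force: [-0.3, -0.2, -0.1]
grip_width: 0.0636
time_s: 4.57
ee_pos: [0.4966, -0.0964, 0.0344]
eef_rot: [-3.14, -0.001, 1.577]
force: [-0.6, 0.4, -0.4]
grip_width: 0.0609
```

Now the width is 61 mm with no side force, a proper body grip. Lift and go to the back tray slot.

```bash
python3 -m creep '{"translation":[[0,0,8],[0,0,25],[0,0,45],[0,0,65],[0,0,75]],"yaw":[0,0,0,0,0],"gripper":[255,255,255,255,255]}';  python3 -m creep '{"translation":[[8,15,0],[24,48,0],[42,84,0],[60,120,0],[74,150,0]],"yaw":[0,0,0,0,0],"gripper":[255,255,255,255,255]}'; python3 -m creep '{"translation":[[5,10,0],[7,16,0],[7,16,0],[7,16,0]],"yaw":[0,0,0,0],"gripper":[255,255,255,255]}'
python3 - <<'E'
from h import *
im,P=cloud("scene");save("s3.png",cv2.resize(np.ascontiguousarray(im[150:380,270:570]),None,fx=2.5,fy=2.5))
im,P=cloud("wrist");r,b,o,s,v=masks(im,P);X,Y,Z=np.moveaxis(P,-1,0);np.save("w3.npy",P)
m=b&(X>.45)&(X<.66)&(Y>0)&(Y<.15)&(Z>.16);print((np.nanpercentile(P[m],[2,98],axis=0)*1000).round(1))
E
```

```text
time_s: 4.98
ee_pos: [0.4973, -0.0966, 0.1121]
eef_rot: [3.14, 0.0, 1.577]
force: [0.4, 0.0, -2.5]
grip_width: 0.0612
time_s: 5.4
ee_pos: [0.572, 0.0557, 0.112]
eef_rot: [3.14, -0.0, 1.577]
force: [0.3, -0.8, -3.7]
grip_width: 0.0608
time_s: 5.73
ee_pos: [0.5785, 0.0708, 0.1118]
eef_rot: [3.141, 0.0, 1.577]
force: [-0.4, -0.1, -3.1]
grip_width: 0.061
[[561.1  52.9 188.7]
 [596.3  90.4 206.8]]
```

View pics/s3.png

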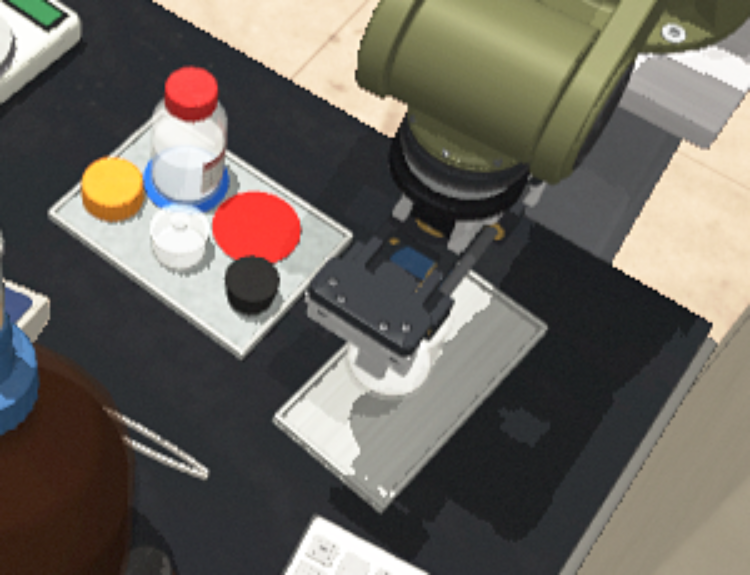

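The blue bottle is held upright over the back of the tray, and the red pad (257,228) is now bare. Lowering.

```bash
python3 -m creep '{"translation":[[0,0,-15],[0,0,-35],[0,0,-55],[0,0,-70],[0,0,-78]],"yaw":[0,0,0,0,0],"gripper":[255,255,255,255,255]}';  python3 -m creep '{"translation":[[0,0,-2],[0,0,-3],[0,0,-4],[0,0,-5],[0,0,-5]],"yaw":[0,0,0,0,0],"gripper":[255,255,255,255,255]}'
```

```text
time_s: 6.25
ee_pos: [0.5776, 0.0691, 0.0324]
eef_rot: [-3.141, 0.0, 1.574]
force: [-0.6, -0.1, -3.4]
grip_width: 0.0613
time_s: 6.67
ee_pos: [0.5779, 0.0691, 0.028]
eef_rot: [3.142, 0.0, 1.574]
force: [0.2, 0.6, -3.2]
grip_width: 0.0613
```

```bash
python3 -m creep '{"translation":[[0,0,-0.7],[0,0,-1.4],[0,0,-1.4],[0,0,-1.4]],"yaw":[0,0,0,0],"gripper":[255,255,255,255]}'
```

```text
time_s: 7.0
ee_pos: [0.5783, 0.0691, 0.0275]
eef_rot: [3.14, 0.0, 1.574]
force: [-2.5, -1.0, 5.7]
grip_width: 0.0611
```

Contact. Release, rise, and go over the red bottle.

```bash
python3 -m creep '{"translation":[[0,0,0],[0,0,0],[0,0,0],[0,0,0],[0,0,0]],"yaw":[0,0,0,0,0],"gripper":[150,100,0,0,0]}'; python3 -m creep '{"translation":[[0,0,10],[0,0,40],[0,0,80],[0,0,115],[0,0,125]],"yaw":[0,0,0,0,0],"gripper":[0,0,0,0,0]}';  python3 -m creep '{"translation":[[-12,-35,0],[-25,-70,0],[-40,-110,0],[-54,-150,0],[-68,-190,0]],"yaw":[0,0,0,0,0],"gripper":[0,0,0,0,0]}'; python3 -m creep '{"translation":[[-12,-35,0],[-19,-50,0],[-19,-50,0],[-19,-50,0]],"yaw":[0,0,0,0],"gripper":[0,0,0,0]}';python3 - <<'E'
from h import *
im,P=cloud("scene");r,b,o,s,v=masks(im,P);X,Y,Z=np.moveaxis(P,-1,0)
circ("blue in tray",P,b&(Y>0)&(Y<.15)&(X<.65)&(Z>.112)&(Z<.128),20);circ("redpad",P,r&(abs(Z-.011)<.003)&(Y>-.15)&(Y<-.04)&(X<.55)&(X>.44),37)
im,P=cloud("side");r,b,o,s,v=masks(im,P);X,Y,Z=np.moveaxis(P,-1,0)
circ("blue in tray",P,b&(Y>0)&(Y<.15)&(X<.65)&(Z>.112)&(Z<.128),20)
E
```

```text
time_s: 7.42
ee_pos: [0.5784, 0.0691, 0.0275]
eef_rot: [3.14, 0.0, 1.574]
force: [-0.0, 0.5, 0.9]
grip_width: 0.0778
time_s: 7.83
ee_pos: [0.5803, 0.0693, 0.1592]
eef_rot: [3.132, -0.0, 1.574]
force: [0.4, -0.0, 0.6]
grip_width: 0.094
time_s: 8.25
ee_pos: [0.5121, -0.1198, 0.1597]
eef_rot: [3.131, 0.0, 1.575]
force: [0.7, -0.9, -0.1]
grip_width: 0.0936
time_s: 8.58
ee_pos: [0.4929, -0.1702, 0.16]
eef_rot: [3.131, -0.0, 1.573]
force: [1.0, -0.2, -0.3]
grip_width: 0.0938
blue in tray 436 z 121.7 fit xyr [579.5  69.8  20. ] encl [578.9  69.2] 21.4
redpad 718 z 11.0 fit xyr [495.5 -94.2  36.6] encl [495.4 -94.4] 37.2
blue in tray 175 z 120.9 fit xyr [574.8  66.5  19.2] encl [574.9  66.1] 20.2
```

Blue bottle stands upright in the tray. Grasp red.

```bash
python3 -m creep '{"translation":[[-2,-1.5,-25],[-2,-1.5,-60],[-2,-1.5,-95],[-2,-1.5,-117],[-2,-1.5,-125]],"yaw":[0,0,0,0,0],"gripper":[0,0,0,0,0]}' 25; python3 -m creep '{"translation":[[0,0,0],[0,0,0],[0,0,0],[0,0,0],[0,0,0]],"yaw":[0,0,0,0,0],"gripper":[60,120,255,255,255]}'; python3 -m creep '{"translation":[[0,0,0],[0,0,0],[0,0,0],[0,0,0],[0,0,0]],"yaw":[0,0,0,0,0],"gripper":[255,255,255,255,255]}'
```

```text
time_s: 9.1
ee_pos: [0.4903, -0.1686, 0.0316]
eef_rot: [3.136, -0.002, 1.578]
force: [0.6, -0.5, -0.2]
grip_width: 0.0938
time_s: 9.52
ee_pos: [0.491, -0.1688, 0.0328]
eef_rot: [3.134, -0.001, 1.578]
force: [0.8, -0.2, -0.9]
grip_width: 0.0638
time_s: 9.93
ee_pos: [0.491, -0.1688, 0.0329]
eef_rot: [3.134, -0.001, 1.578]
force: [-0.4, -0.2, -0.4]
grip_width: 0.0606
```

```bash
python3 -m creep '{"translation":[[0,0,8],[0,0,25],[0,0,45],[0,0,65],[0,0,75]],"yaw":[0,0,0,0,0],"gripper":[255,255,255,255,255]}';  python3 -m creep '{"translation":[[-1,20,0],[-3,58,0],[-5,96,0],[-7,134,0],[-9,172,0]],"yaw":[0,0,0,0,0],"gripper":[255,255,255,255,255]}'; python3 -m creep '{"translation":[[-3,36,0],[-4,64,0],[-4,79,0],[-4,79,0],[-4,79,0]],"yaw":[0,0,0,0,0],"gripper":[255,255,255,255,255]}'
python3 - <<'E'
from h import *
im,P=cloud("wrist");r,b,o,s,v=masks(im,P);X,Y,Z=np.moveaxis(P,-1,0)
m=r&(X>.43)&(X<.53)&(Y>0)&(Y<.15)&(Z>.14);print((np.nanpercentile(P[m],[2,98],axis=0)*1000).round(1))
E
```

```text
time_s: 10.35
ee_pos: [0.4916, -0.1691, 0.1105]
eef_rot: [3.131, -0.0, 1.578]
force: [-0.2, -1.0, -2.0]
grip_width: 0.0605
time_s: 10.77
ee_pos: [0.482, 0.0045, 0.1106]
eef_rot: [3.131, -0.0, 1.577]
force: [0.5, -0.1, -2.2]
grip_width: 0.0608
time_s: 11.18
ee_pos: [0.4779, 0.0837, 0.1105]
eef_rot: [3.132, -0.0, 1.579]
force: [0.4, 0.1, -1.6]
grip_width: 0.0606
[[460.3  63.8 187.4]
 [494.7 110.6 207.1]]
```

```bash
python3 -m creep '{"translation":[[0,0,-15],[0,0,-35],[0,0,-55],[0,0,-70],[0,0,-77]],"yaw":[0,0,0,0,0],"gripper":[255,255,255,255,255]}';  python3 -m creep '{"translation":[[0,0,-2],[0,0,-3],[0,0,-4],[0,0,-5],[0,0,-5]],"yaw":[0,0,0,0,0],"gripper":[255,255,255,255,255]}'
```

```text
time_s: 11.65
ee_pos: [0.4771, 0.0817, 0.0316]
eef_rot: [3.134, 0.0, 1.576]
force: [-0.2, 0.5, -2.4]
grip_width: 0.0607
time_s: 12.07
ee_pos: [0.4774, 0.0816, 0.0271]
eef_rot: [3.133, 0.0, 1.576]
force: [1.3, -0.3, -3.3]
grip_width: 0.0613
```

```bash
python3 -m creep '{"translation":[[0,0,-0.7],[0,0,-1.4],[0,0,-1.4],[0,0,-1.4]],"yaw":[0,0,0,0],"gripper":[255,255,255,255]}'
```

```text
time_s: 12.4
ee_pos: [0.4776, 0.0817, 0.0259]
eef_rot: [3.133, 0.0, 1.576]
force: [-0.8, -0.0, -1.2]
grip_width: 0.0608
```

```bash
python3 -m creep '{"translation":[[0,0,-0.8],[0,0,-0.8],[0,0,-0.8],[0,0,-0.8],[0,0,-0.8]],"yaw":[0,0,0,0,0],"gripper":[255,200,150,80,0]}'; python3 -m creep '{"translation":[[0,0,0],[0,0,10],[0,0,50],[0,0,90],[0,0,125]],"yaw":[0,0,0,0,0],"gripper":[0,0,0,0,0]}';  python3 -m creep '{"translation":[[10,-35,0],[22,-75,0],[34,-115,0],[46,-150,0],[58,-185,0]],"yaw":[0,0,0,0,0],"gripper":[0,0,0,0,0]}'; python3 -m creep '{"translation":[[12,-27,0],[12,-27,0],[12,-27,0]],"yaw":[0,0,0],"gripper":[0,0,0]}';python3 - <<'E'
from h import *
print(ctrl.get_obs()["ee_pos"])
im,P=cloud("wrist");save("w4.png",im);np.save("w4.npy",P)
r,b,o,s,v=masks(im,P);X,Y,Z=np.moveaxis(P,-1,0);g=(X>.42)&(X<.62)&(Y>-.25)&(Y<0)
for n,m in(("redpad",r&(abs(Z-.011)<.003)),("bluepad",b&(abs(Z-.011)<.003)),("wb rim",(abs(X-.55)<.035)&(abs(Y+.133)<.035)&(Z>.024)),("knob",(abs(X-.55)<.035)&(abs(Y+.133)<.035)&(Z>.048))):
    circ(n,P,m&g,20)
im,P=cloud("scene");save("s4.png",im);r,b,o,s,v=masks(im,P);X,Y,Z=np.moveaxis(P,-1,0)
circ("red in tray",P,r&(Y>0)&(Y<.15)&(X<.65)&(Z>.112)&(Z<.128),20)
E
```

```text
time_s: 12.82
ee_pos: [0.4778, 0.0817, 0.0253]
eef_rot: [3.132, 0.0, 1.576]
force: [-0.4, 0.5, 0.1]
grip_width: 0.0682
time_s: 13.23
ee_pos: [0.4777, 0.0817, 0.1533]
eef_rot: [3.132, 0.0, 1.576]
force: [0.1, -0.4, 0.2]
grip_width: 0.0941
time_s: 13.65
ee_pos: [0.5359, -0.1053, 0.1543]
eef_rot: [3.131, 0.0, 1.576]
force: [1.1, 1.2, -0.1]
grip_width: 0.0939
time_s: 13.9
ee_pos: [0.5479, -0.1334, 0.1545]
eef_rot: [3.131, 0.0, 1.573]
force: [-0.0, 0.5, -0.3]
grip_width: 0.094
[ 0.54788382 -0.13338916  0.15450599]
redpad 4689 z 10.5 fit xyr [495.6 -95.7  36.4] encl [495.7 -95.7] 36.7
bluepad 3939 z 10.6 fit xyr [ 492.7 -171.8   36.6] encl [ 492.7 -172. ] 37.1
wb rim 18190 z 284.3 fit xyr [ 550.6 -119.7   36. ] encl [ 550.  -119.9] 38.1
knob 16217 z 284.6 fit xyr [ 550.7 -107.2   34.2] encl [ 550.  -109.9] 35.3
red in tray 402 z 121.5 fit xyr [478.3  80.3  20.5] encl [478.1  81.1] 21.6
```

View pics/w4.png

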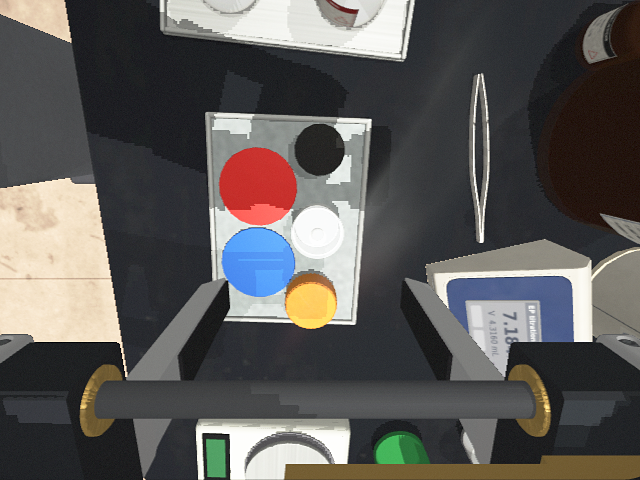

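Wrist view: both pads bare, at (258,186) red and (258,262) blue, with the weighing bottle at (317,231). Both reagent bottles stand in the tray at the top. Refit the weighing bottle.

Run:
```python
from h import *
P=np.load("w4.npy");X,Y,Z=np.moveaxis(P,-1,0);g=np.hypot(X-.551,Y+.133)<.034
circ("all",P,g&(Z>.022)&(Z<.06),24);circ("rim",P,g&(Z>.028)&(Z<.040),24);circ("knob",P,g&(Z>.047)&(Z<.058),8)
print("top",np.nanpercentile(Z[g&(Z<.07)],99.8))
```

```text
all 2211 z 38.5 fit xyr [ 551.3 -133.7   24. ] encl [ 551.2 -133.9] 24.3
rim 1902 z 38.4 fit xyr [ 551.3 -133.7   24. ] encl [ 551.2 -133.9] 24.3
knob 227 z 50.7 fit xyr [ 551.3 -133.9    7.3] encl [ 551.3 -133.9] 7.5
top 0.05212543180838609
```

```bash
python3 -m creep '{"translation":[[3.4,-0.4,-25],[3.4,-0.4,-60],[3.4,-0.4,-90],[3.4,-0.4,-105],[3.4,-0.4,-105]],"yaw":[0,0,0,0,0],"gripper":[60,60,60,60,60]}' 10; python3 -m creep '{"translation":[[0,0,0],[0,0,0]],"yaw":[0,0],"gripper":[60,60]}'
python3 - <<'E'
from h import *
im,Q=cloud("side");X,Y,Z=np.moveaxis(Q,-1,0);o=ctrl.get_obs();print(o["ee_pos"],o["eef_rot"])
for a,b in((.495,.52),(.58,.61)):
    m=(X>a)&(X<b)&(abs(Y+.134)<.02)&(Z>.045)&(Z<.3); print(a,m.sum(),np.percentile(Z[m],[0,1,3,8]).round(4))
E
```

```text
time_s: 14.42
ee_pos: [0.5491, -0.1302, 0.0466]
eef_rot: [3.136, -0.002, 1.577]
force: [-0.3, 0.1, 0.1]
grip_width: 0.0723
time_s: 14.58
ee_pos: [0.5494, -0.1295, 0.0478]
eef_rot: [3.135, -0.001, 1.579]
force: [0.5, 0.3, -0.2]
grip_width: 0.072
[ 0.54971226 -0.12979033  0.04810774] [ 3.13432206e+00 -1.04699089e-03  1.57825609e+00]
0.495 1292 [0.0643 0.0745 0.0796 0.0954]
0.58 544 [0.0627 0.0651 0.0687 0.0752]
```

Tip = ee + 16 mm, confirmed. Final descent to ee z ≈ 0, then a gentle close.

```bash
python3 -m creep '{"translation":[[1.7,-4,0],[1.7,-4,-15],[1.7,-4,-30],[1.7,-4,-42],[1.7,-4,-47]],"yaw":[0,0,0,0,0],"gripper":[60,60,60,60,60]}' 10; python3 -m creep '{"translation":[[0,0,0],[0,0,0],[0,0,0],[0,0,0],[0,0,0]],"yaw":[0,0,0,0,0],"gripper":[90,120,150,255,255]}'; python3 -m creep '{"translation":[[0,0,0],[0,0,0],[0,0,0],[0,0,0],[0,0,0]],"yaw":[0,0,0,0,0],"gripper":[255,255,255,255,255]}'
```

```text
time_s: 15.05
ee_pos: [0.5511, -0.1338, 0.0002]
eef_rot: [3.135, -0.001, 1.578]
force: [-0.1, -1.0, -0.6]
grip_width: 0.0716
time_s: 15.47
ee_pos: [0.5515, -0.134, 0.0009]
eef_rot: [3.134, -0.001, 1.578]
force: [-1.8, -0.4, 3.0]
grip_width: 0.0465
time_s: 15.88
ee_pos: [0.5515, -0.1339, 0.0009]
eef_rot: [3.134, -0.001, 1.578]
force: [-0.3, -0.3, 0.8]
grip_width: 0.0465
```

Gripped (46.5 mm). Lift, and check the pan and the green bottle's location.

```bash
python3 -m creep '{"translation":[[0,0,6],[0,0,20],[0,0,45],[0,0,75],[0,0,100]],"yaw":[0,0,0,0,0],"gripper":[255,255,255,255,255]}'; python3 -m creep '{"translation":[[0,-15,0],[0,-45,0],[0,-80,0],[0,-100,0],[0,-100,0]],"yaw":[0,0,0,0,0],"gripper":[255,255,255,255,255]}'
python3 - <<'E'
from h import *
print(ctrl.get_obs()["ee_pos"])
for n in("side","scene","wrist"):
    im,P=cloud(n);h=cv2.cvtColor(np.ascontiguousarray(im),cv2.COLOR_RGB2HSV).astype(int);X,Y,Z=np.moveaxis(P,-1,0)
    m=(h[...,0]>45)&(h[...,0]<80)&(h[...,1]>150)&(Z>.02)&(Y<-.25)&(Y>-.6)&(X>.53)&(X<.8)
    if m.sum()>20: print(n,"green",(np.nanpercentile(P[m],[2,98],axis=0)*1000).round(0).tolist())
    m=(abs(Z-.0497)<.0025)&(X>.44)&(X<.6)&(Y<-.33)&(Y>-.52)&(h[...,1]<60)
    if m.sum()>20: circ(n+" pan",P,m,48)
save("w5.png",im)
E
```

```text
time_s: 16.3
ee_pos: [0.5515, -0.1339, 0.103]
eef_rot: [3.134, -0.001, 1.578]
force: [-0.2, -0.3, -0.0]
grip_width: 0.0467
time_s: 16.72
ee_pos: [0.5511, -0.2373, 0.1033]
eef_rot: [3.133, -0.0, 1.575]
force: [0.2, 0.5, -1.6]
grip_width: 0.0464
[ 0.5511039  -0.23731047  0.1033238 ]
side green [[621.0, -448.0, 22.0], [664.0, -396.0, 118.0]]
side pan 1576 z 49.6 fit xyr [ 521.  -405.3   47.9] encl [ 521.2 -406.9] 49.5
scene green [[632.0, -434.0, 25.0], [684.0, -387.0, 119.0]]
scene pan 575 z 49.7 fit xyr [ 521.9 -402.9   48.2] encl [ 522.2 -403.2] 49.5
wrist green [[622.0, -420.0, 22.0], [623.0, -410.0, 61.0]]
wrist pan 4279 z 49.6 fit xyr [ 526.4 -405.4   42.8] encl [ 522.7 -406.3] 47.4
```

View pics/w5.png

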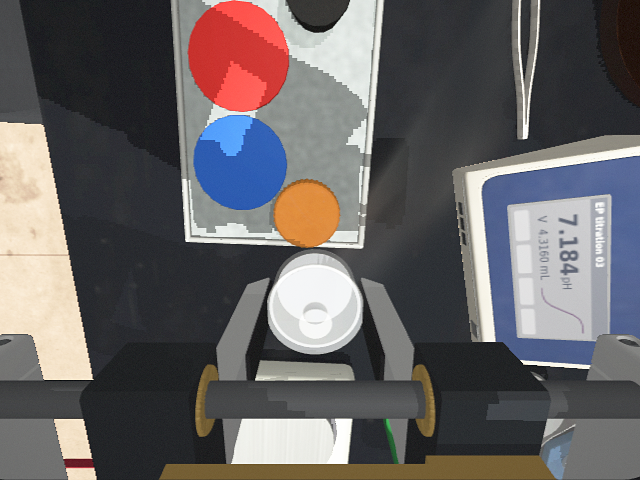

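The weighing bottle is held at (315,300), and the pan is at (521.7,-404.5). The green bottle is at x≥621 and only 119 mm tall, so it is clear. On to the pan.

```bash
python3 -m creep '{"translation":[[-4,-20,0],[-11,-57,0],[-18,-95,0],[-24,-132,0],[-29,-160,0]],"yaw":[0,0,0,0,0],"gripper":[255,255,255,255,255]}'; python3 -m creep '{"translation":[[0,-6,0],[0,-6,0],[0,-6,0],[0,-6,0]],"yaw":[0,0,0,0],"gripper":[255,255,255,255]}'
python3 - <<'E'
from h import *
print(ctrl.get_obs()["ee_pos"])
E
```

```text
time_s: 17.28
ee_pos: [0.5222, -0.3945, 0.1034]
eef_rot: [3.134, -0.001, 1.579]
force: [-0.2, 1.0, -0.8]
grip_width: 0.0465
time_s: 17.62
ee_pos: [0.5229, -0.3987, 0.1035]
eef_rot: [3.134, -0.001, 1.581]
force: [-0.4, -0.5, 0.1]
grip_width: 0.0467
[ 0.52294456 -0.3986581   0.10350192]
```

```bash
python3 -m creep '{"translation":[[-1.2,-6,-5],[-1.2,-6,-20],[-1.2,-6,-38],[-1.2,-6,-50],[-1.2,-6,-55]],"yaw":[0,0,0,0,0],"gripper":[255,255,255,255,255]}'; python3 -m creep '{"translation":[[0,0,0],[0,0,0]],"yaw":[0,0],"gripper":[255,255]}'
```

```text
time_s: 18.03
ee_pos: [0.5213, -0.4034, 0.0463]
eef_rot: [3.136, -0.003, 1.581]
force: [0.1, 0.1, -0.9]
grip_width: 0.0463
time_s: 18.2
ee_pos: [0.5215, -0.4031, 0.0462]
eef_rot: [3.136, -0.004, 1.582]
force: [0.5, 0.5, -0.1]
grip_width: 0.0465
```

```bash
python3 -m creep '{"translation":[[0,-1.2,-0.8],[0,-1.2,-1.6],[0,-1.2,-2.4],[0,-1.2,-2.6],[0,-1.2,-2.6]],"yaw":[0,0,0,0,0],"gripper":[255,255,255,255,255]}';python3 -m creep '{"translation":[[0,0,-0.4],[0,0,-0.4],[0,0,-0.4]],"yaw":[0,0,0],"gripper":[255,255,255]}'
```

```text
time_s: 18.62
ee_pos: [0.5215, -0.4043, 0.0438]
eef_rot: [3.136, -0.003, 1.582]
force: [0.3, 0.4, 0.3]
grip_width: 0.046
time_s: 18.87
ee_pos: [0.5215, -0.4044, 0.0435]
eef_rot: [3.136, -0.003, 1.582]
force: [0.7, -0.4, -0.9]
grip_width: 0.0467
```

Expected contact is at 0.043; creep 0.5 mm steps until felt.

```bash
python3 -m creep '{"translation":[[0,0,-0.6],[0,0,-0.6],[0,0,-0.6]],"yaw":[0,0,0],"gripper":[255,255,255]}';python3 -m creep '{"translation":[[0,0,-0.6],[0,0,-0.6],[0,0,-0.6]],"yaw":[0,0,0],"gripper":[255,255,255]}'
```

```text
time_s: 19.12
ee_pos: [0.5215, -0.4044, 0.043]
eef_rot: [3.136, -0.003, 1.582]
force: [-0.8, -0.0, 1.5]
grip_width: 0.0468
time_s: 19.37
ee_pos: [0.5216, -0.4044, 0.0429]
eef_rot: [3.136, -0.003, 1.582]
force: [-2.5, 1.8, 5.0]
grip_width: 0.0465
```

Contact felt (5 N). Release and rise, then look.

```bash
python3 -m creep '{"translation":[[0,0,0],[0,0,0],[0,0,0],[0,0,0],[0,0,0]],"yaw":[0,0,0,0,0],"gripper":[120,100,60,60,60]}'; python3 -m creep '{"translation":[[0,0,0],[0,0,10],[0,0,35],[0,0,75],[0,0,115]],"yaw":[0,0,0,0,0],"gripper":[60,60,60,60,60]}'; python3 -m creep '{"translation":[[0,-10,10],[0,-10,20],[0,-10,20],[0,-10,20]],"yaw":[0,0,0,0],"gripper":[0,0,0,0]}'
python3 - <<'E'
from h import *
print(ctrl.get_obs()["ee_pos"])
for n in("side","scene","wrist"):
    im,P=cloud(n);s=masks(im,P)[3];X,Y,Z=np.moveaxis(P,-1,0);g=np.hypot(X-.5217,Y+.4045)<.035
    for k,lo,hi,r in(("lid",.070,.084,24),("knob",.088,.1,7)):
        m=g&(Z>lo)&(Z<hi)
        if m.sum()>20: circ(n+k,P,m,r)
    m=(abs(Z-.0497)<.0025)&(X>.44)&(X<.6)&(Y<-.33)&(Y>-.52)&(s<60)
    if m.sum()>20: circ(n+" pan",P,m,48)
save("w6.png",im)
E
```

```text
time_s: 19.78
ee_pos: [0.5216, -0.4044, 0.0428]
eef_rot: [3.136, -0.003, 1.582]
force: [0.3, 0.2, -0.3]
grip_width: 0.0708
time_s: 20.2
ee_pos: [0.521, -0.404, 0.1592]
eef_rot: [3.137, -0.004, 1.582]
force: [0.5, -0.9, 0.1]
grip_width: 0.0718
time_s: 20.53
ee_pos: [0.5208, -0.4135, 0.1783]
eef_rot: [3.138, -0.005, 1.582]
force: [-0.7, 0.2, -1.2]
grip_width: 0.093
[ 0.52080632 -0.41353243  0.17830992]
sidelid 450 z 80.1 fit xyr [ 521.  -403.8   24.4] encl [ 520.7 -403.8] 25.6
sideknob 45 z 92.9 fit xyr [ 521.2 -404.4    6.8] encl [ 520.9 -404.4] 7.2
side pan 973 z 49.5 fit xyr [ 520.4 -405.1   47.6] encl [ 520.4 -405.6] 48.5
scenelid 297 z 80.1 fit xyr [ 521.9 -402.    24.2] encl [ 521.4 -402. ] 25.7
sceneknob 35 z 92.5 fit xyr [ 522.7 -402.1    7.4] encl [ 523.  -402.2] 8.4
scene pan 596 z 49.8 fit xyr [ 522.8 -402.9   47.5] encl [ 522.5 -403.2] 48.6
wristlid 2221 z 80.4 fit xyr [ 521.5 -404.2   23.9] encl [ 521.5 -404.3] 24.2
wristknob 266 z 92.7 fit xyr [ 521.5 -404.3    7.4] encl [ 521.5 -404.2] 7.6
wrist pan 5457 z 49.5 fit xyr [ 521.8 -405.2   47.6] encl [ 521.7 -405.4] 48.0
```

View pics/w6.png

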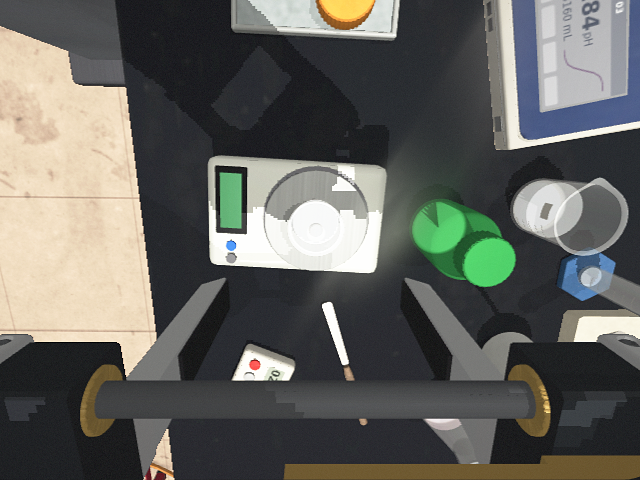

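The weighing bottle stands upright, within about 1 mm of the pan centre. Now fetch the blue bottle first.

```bash
python3 -m creep '{"translation":[[4,30,0],[8,70,0],[13,110,0],[18,150,0],[23,190,0]],"yaw":[0,0,0,0,0],"gripper":[0,0,0,0,0]}' 25; python3 -m creep '{"translation":[[4,40,0],[9,80,0],[14,120,0],[18,160,0],[23,200,0]],"yaw":[0,0,0,0,0],"gripper":[0,0,0,0,0]}'; python3 -m creep '{"translation":[[5,40,0],[10,75,0],[11,88,0],[11,88,0],[11,88,0]],"yaw":[0,0,0,0,0],"gripper":[0,0,0,0,0]}'
python3 - <<'E'
from h import *
o=ctrl.get_obs();print(o["ee_pos"],o["eef_rot"])
im,P=cloud("wrist");r,b,o,s,v=masks(im,P);X,Y,Z=np.moveaxis(P,-1,0);g=(X>.42)&(X<.64)&(Y>0)&(Y<.15)&(Z>.116)&(Z<.127)
for n,m in(("red",r),("blue",b)):
    if (m&g).sum()>20: circ(n,P,m&g,20)
E
```

```text
time_s: 21.1
ee_pos: [0.5431, -0.2212, 0.1763]
eef_rot: [3.141, -0.007, 1.582]
force: [1.6, 0.0, -0.4]
grip_width: 0.0941
time_s: 21.52
ee_pos: [0.5655, -0.019, 0.1755]
eef_rot: [-3.141, -0.007, 1.582]
force: [1.8, 0.6, -0.4]
grip_width: 0.094
time_s: 21.93
ee_pos: [0.5761, 0.069, 0.1746]
eef_rot: [-3.14, -0.007, 1.583]
force: [-0.9, -0.2, -0.9]
grip_width: 0.0939
[0.57608399 0.06895986 0.17462802] [-3.13964299 -0.00686448  1.58314586]
red 2425 z 121.3 fit xyr [477.9  78.6  20.5] encl [477.7  78.6] 20.9
blue 2125 z 121.3 fit xyr [578.1  68.6  20.1] encl [577.8  68.5] 20.5
```

```bash
python3 -m creep '{"translation":[[2,-0.4,-30],[2,-0.4,-70],[2,-0.4,-110],[2,-0.4,-137],[2,-0.4,-146]],"yaw":[0,0,0,0,0],"gripper":[0,0,0,0,0]}' 25; python3 -m creep '{"translation":[[0,0,0],[0,0,0],[0,0,0],[0,0,0],[0,0,0]],"yaw":[0,0,0,0,0],"gripper":[60,120,255,255,255]}'; python3 -m creep '{"translation":[[0,0,0],[0,0,0],[0,0,0],[0,0,0],[0,0,0]],"yaw":[0,0,0,0,0],"gripper":[255,255,255,255,255]}'
```

```text
time_s: 22.4
ee_pos: [0.5758, 0.0658, 0.0244]
eef_rot: [-3.134, -0.006, 1.58]
force: [-0.2, -0.1, 0.1]
grip_width: 0.0941
time_s: 22.82
ee_pos: [0.5766, 0.0658, 0.026]
eef_rot: [-3.136, -0.007, 1.58]
force: [2.7, -0.7, 0.3]
grip_width: 0.0642
time_s: 23.23
ee_pos: [0.5766, 0.0658, 0.0261]
eef_rot: [-3.136, -0.007, 1.58]
force: [-1.1, -0.3, 0.9]
grip_width: 0.0611
```

```bash
python3 -m creep '{"translation":[[0,0,8],[0,0,25],[0,0,45],[0,0,65],[0,0,75]],"yaw":[0,0,0,0,0],"gripper":[255,255,255,255,255]}';  python3 -m creep '{"translation":[[-6,-18,0],[-18,-53,0],[-31,-88,0],[-43,-124,0],[-55,-158,0]],"yaw":[0,0,0,0,0],"gripper":[255,255,255,255,255]}'; python3 -m creep '{"translation":[[-13,-36,0],[-24,-66,0],[-29,-82,0],[-29,-82,0],[-29,-82,0]],"yaw":[0,0,0,0,0],"gripper":[255,255,255,255,255]}'; python3 -m creep '{"translation":[[0,0,0],[0,0,0]],"yaw":[0,0],"gripper":[255,255]}'
```

```text
time_s: 23.65
ee_pos: [0.5773, 0.0659, 0.1039]
eef_rot: [-3.139, -0.007, 1.58]
force: [-0.8, 0.0, -2.1]
grip_width: 0.0614
time_s: 24.07
ee_pos: [0.5214, -0.0935, 0.1038]
eef_rot: [-3.138, -0.007, 1.58]
force: [0.9, -0.2, -3.1]
grip_width: 0.0609
time_s: 24.48
ee_pos: [0.4921, -0.176, 0.1037]
eef_rot: [-3.138, -0.007, 1.578]
force: [0.7, 0.7, -2.3]
grip_width: 0.0607
time_s: 24.65
ee_pos: [0.4923, -0.1751, 0.1037]
eef_rot: [-3.138, -0.007, 1.579]
force: [-0.3, 0.8, -3.5]
grip_width: 0.0611
```

Lower to about 3 mm above the pad and check the cap position.

```bash
python3 -m creep '{"translation":[[0.4,0.4,-12],[0.4,0.4,-30],[0.4,0.4,-48],[0.4,0.4,-60],[0.4,0.4,-66]],"yaw":[0,0,0,0,0],"gripper":[255,255,255,255,255]}'; python3 -m creep '{"translation":[[0,0,0],[0,0,0]],"yaw":[0,0],"gripper":[255,255]}'
cat > chk.py <<'E'
from h import *
import sys
o_=ctrl.get_obs();print("ee",o_["ee_pos"].round(4),o_["force"].round(1))
for n in("wrist","side","scene"):
    im,P=cloud(n);r,b,o,s,v=masks(im,P);X,Y,Z=np.moveaxis(P,-1,0)
    for k,c,xy in(("red",r,(.4956,-.0957)),("blue",b,(.4927,-.1719))):
        g=c&(np.hypot(X-xy[0],Y-xy[1])<.04)
        for l,m in(("top",g&(Z>.122)&(Z<.138)),("pad",g&(abs(Z-.011)<.003))):
            if m.sum()>30: circ(n+" "+k+l,P,m,20 if l=="top" else 37)
    if n==sys.argv[1]: save(sys.argv[2],im)
E
python3 chk.py none x
```

```text
time_s: 25.07
ee_pos: [0.4923, -0.1735, 0.036]
eef_rot: [-3.136, -0.008, 1.581]
force: [-1.0, -0.5, -3.7]
grip_width: 0.0609
time_s: 25.23
ee_pos: [0.4925, -0.1729, 0.0361]
eef_rot: [-3.136, -0.008, 1.582]
force: [0.5, -0.0, -2.6]
grip_width: 0.061
ee [ 0.4925 -0.1729  0.0361] [ 0.5 -0.  -2.6]
wrist redpad 12056 z 10.5 fit xyr [495.6 -95.9  36.6] encl [495.5 -96. ] 37.0
wrist bluetop 6882 z 131.2 fit xyr [ 492.5 -170.    20.6] encl [ 492.6 -170.2] 21.0
wrist bluepad 1348 z 10.5 fit xyr [ 492.7 -171.4   36.3] encl [ 492.7 -171.4] 36.6
side redpad 578 z 10.6 fit xyr [494.1 -96.3  36.1] encl [495.  -96.4] 37.7
side bluetop 42 z 127.5 fit xyr [ 490.6 -176.    15.7] encl [ 491.6 -182.8] 13.7
side bluepad 226 z 10.7 fit xyr [ 491.1 -172.4   36.2] encl [ 491.5 -172.9] 37.1
scene redpad 726 z 10.9 fit xyr [495.7 -94.1  36.5] encl [495.4 -94. ] 37.5
scene bluetop 94 z 131.8 fit xyr [ 492.  -162.9   16. ] encl [ 489.5 -163.4] 19.0
scene bluepad 161 z 10.9 fit xyr [ 493.4 -169.6   36.2] encl [ 493.1 -169.8] 36.9
```

```bash
python3 -m creep '{"translation":[[0,-1.7,-0.6],[0,-1.7,-1.2],[0,-1.7,-1.8],[0,-1.7,-2.4],[0,-1.7,-2.4]],"yaw":[0,0,0,0,0],"gripper":[255,255,255,255,255]}'; python3 -m creep '{"translation":[[0,0,-0.7],[0,0,-0.7],[0,0,-0.7]],"yaw":[0,0,0],"gripper":[255,255,255]}'; python3 -m creep '{"translation":[[0,0,-0.5],[0,0,-0.5],[0,0,-0.5]],"yaw":[0,0,0],"gripper":[255,255,255]}'
```

```text
time_s: 25.8
ee_pos: [0.4928, -0.1752, 0.0344]
eef_rot: [-3.137, -0.008, 1.581]
force: [-0.6, 0.2, -4.2]
grip_width: 0.0612
time_s: 26.05
ee_pos: [0.4927, -0.1752, 0.0336]
eef_rot: [-3.137, -0.008, 1.581]
force: [-0.1, -0.1, -3.9]
grip_width: 0.0607
time_s: 26.3
ee_pos: [0.4928, -0.1751, 0.0332]
eef_rot: [-3.137, -0.008, 1.581]
force: [0.8, -0.1, -2.7]
grip_width: 0.061
```

```bash
python3 -m creep '{"translation":[[0,0,-0.6],[0,0,-0.6],[0,0,-0.6]],"yaw":[0,0,0],"gripper":[255,255,255]}';  python3 -m creep '{"translation":[[0,0,-0.5],[0,0,-0.5],[0,0,-0.5]],"yaw":[0,0,0],"gripper":[255,255,255]}'; python3 chk.py none x | grep "wrist blue"
```

```text
time_s: 26.55
ee_pos: [0.4928, -0.1752, 0.0331]
eef_rot: [-3.137, -0.007, 1.581]
force: [-2.9, 2.7, 5.8]
grip_width: 0.0611
time_s: 26.8
ee_pos: [0.4928, -0.1752, 0.033]
eef_rot: [-3.137, -0.007, 1.581]
force: [-3.7, 0.7, 5.3]
grip_width: 0.0609
wrist bluetop 6462 z 128.2 fit xyr [ 492.7 -172.2   20.6] encl [ 492.9 -172.1] 20.9
wrist bluepad 1743 z 10.5 fit xyr [ 492.7 -171.3   36.3] encl [ 492.7 -171.3] 36.5
```

On the pad and centred. Release and fetch red.

```bash
python3 -m creep '{"translation":[[0,0,0],[0,0,0],[0,0,0],[0,0,0],[0,0,0]],"yaw":[0,0,0,0,0],"gripper":[150,100,0,0,0]}'; python3 -m creep '{"translation":[[0,0,0],[0,0,20],[0,0,60],[0,0,100],[0,0,130]],"yaw":[0,0,0,0,0],"gripper":[0,0,0,0,0]}';  python3 -m creep '{"translation":[[-2,35,0],[-4,75,0],[-7,115,0],[-9,155,0],[-11,190,0]],"yaw":[0,0,0,0,0],"gripper":[0,0,0,0,0]}'; python3 -m creep '{"translation":[[-2,35,0],[-4,60,0],[-4,62,0],[-4,62,0],[-4,62,0]],"yaw":[0,0,0,0,0],"gripper":[0,0,0,0,0]}'; python3 -m creep '{"translation":[[0,0,0],[0,0,0]],"yaw":[0,0],"gripper":[0,0]}'
```

```text
time_s: 27.37
ee_pos: [0.493, -0.1753, 0.0331]
eef_rot: [-3.138, -0.007, 1.581]
force: [-0.3, 0.4, 0.7]
grip_width: 0.0779
time_s: 27.78
ee_pos: [0.4933, -0.1754, 0.1662]
eef_rot: [-3.14, -0.006, 1.581]
force: [-0.2, -0.1, 0.6]
grip_width: 0.0939
time_s: 28.2
ee_pos: [0.4818, 0.0167, 0.1664]
eef_rot: [-3.14, -0.007, 1.581]
force: [-0.2, -0.2, 1.0]
grip_width: 0.0941
time_s: 28.62
ee_pos: [0.4779, 0.0783, 0.1664]
eef_rot: [-3.14, -0.006, 1.581]
force: [0.2, -0.6, 0.4]
grip_width: 0.094
time_s: 28.78
ee_pos: [0.478, 0.0773, 0.1664]
eef_rot: [-3.14, -0.006, 1.58]
force: [0.7, -0.2, 0.6]
grip_width: 0.0941
```

```bash
python3 -m creep '{"translation":[[0,1.3,-30],[0,1.3,-70],[0,1.3,-105],[0,1.3,-130],[0,1.3,-138]],"yaw":[0,0,0,0,0],"gripper":[0,0,0,0,0]}' 25; python3 -m creep '{"translation":[[0,0,0],[0,0,0],[0,0,0],[0,0,0],[0,0,0]],"yaw":[0,0,0,0,0],"gripper":[60,120,255,255,255]}'; python3 -m creep '{"translation":[[0,0,0],[0,0,0],[0,0,0],[0,0,0],[0,0,0]],"yaw":[0,0,0,0,0],"gripper":[255,255,255,255,255]}'
```

```text
time_s: 29.2
ee_pos: [0.4761, 0.0776, 0.025]
eef_rot: [-3.135, -0.006, 1.579]
force: [1.3, -0.8, -0.2]
grip_width: 0.0942
time_s: 29.62
ee_pos: [0.4769, 0.0776, 0.0262]
eef_rot: [-3.137, -0.006, 1.579]
force: [-0.6, 0.0, 0.5]
grip_width: 0.0637
time_s: 30.03
ee_pos: [0.4769, 0.0777, 0.0263]
eef_rot: [-3.137, -0.006, 1.579]
force: [-0.3, 0.0, -0.3]
grip_width: 0.0608
```

```bash
python3 -m creep '{"translation":[[0,0,8],[0,0,25],[0,0,45],[0,0,65],[0,0,75]],"yaw":[0,0,0,0,0],"gripper":[255,255,255,255,255]}';  python3 -m creep '{"translation":[[2,-15,0],[5,-47,0],[9,-82,0],[13,-117,0],[16,-145,0]],"yaw":[0,0,0,0,0],"gripper":[255,255,255,255,255]}'; python3 -m creep '{"translation":[[1,-15,0],[2,-24,0],[2,-28,0],[2,-28,0],[2,-28,0]],"yaw":[0,0,0,0,0],"gripper":[255,255,255,255,255]}'; python3 -m creep '{"translation":[[0,0,-10],[0,0,-28],[0,0,-46],[0,0,-58],[0,0,-65]],"yaw":[0,0,0,0,0],"gripper":[255,255,255,255,255]}'; python3 -m creep '{"translation":[[0,0,0],[0,0,0]],"yaw":[0,0],"gripper":[255,255]}'; python3 chk.py none x
```

```text
time_s: 30.45
ee_pos: [0.4776, 0.0778, 0.1039]
eef_rot: [-3.14, -0.006, 1.579]
force: [0.2, -1.1, -2.3]
grip_width: 0.0605
time_s: 30.87
ee_pos: [0.4935, -0.0693, 0.1039]
eef_rot: [-3.14, -0.006, 1.579]
force: [0.5, 0.4, -0.9]
grip_width: 0.0609
time_s: 31.28
ee_pos: [0.4954, -0.0965, 0.1038]
eef_rot: [-3.139, -0.006, 1.579]
force: [0.9, 0.8, -3.1]
grip_width: 0.0609
time_s: 31.7
ee_pos: [0.4945, -0.0954, 0.0368]
eef_rot: [-3.137, -0.007, 1.58]
force: [-0.8, 0.6, -2.6]
grip_width: 0.0609
time_s: 31.87
ee_pos: [0.4943, -0.0947, 0.0364]
eef_rot: [-3.136, -0.007, 1.581]
force: [0.3, -0.2, -1.9]
grip_width: 0.0606
ee [ 0.4943 -0.0947  0.0364] [ 0.3 -0.2 -1.9]
wrist redtop 6711 z 131.2 fit xyr [494.7 -93.2  20.5] encl [495.  -93.4] 20.9
wrist redpad 1291 z 10.5 fit xyr [495.4 -95.5  36.5] encl [495.6 -94.8] 36.6
side redtop 97 z 130.4 fit xyr [492.4 -99.5  16.9] encl [ 494.5 -100.8] 19.2
side redpad 177 z 10.6 fit xyr [490.6 -96.6  33.9] encl [487.  -97.6] 35.1
side bluetop 267 z 128.1 fit xyr [ 491.1 -173.5   20.1] encl [ 491.1 -171.7] 22.9
side bluepad 186 z 10.5 fit xyr [ 491.7 -172.2   36.3] encl [ 491.9 -172.4] 37.0
scene redtop 79 z 132.5 fit xyr [496.9 -92.3  19.8] encl [495.6 -91.7] 20.4
scene redpad 153 z 11.0 fit xyr [496.1 -94.   36.1] encl [496.4 -93.7] 37.0
scene bluetop 291 z 128.5 fit xyr [ 494.3 -170.9   20.2] encl [ 494.2 -171.1] 20.7
scene bluepad 115 z 11.0 fit xyr [ 494.7 -169.9   35.4] encl [ 500.1 -168.6] 34.9
```

```bash
python3 -m creep '{"translation":[[0.8,-2.4,-0.6],[0.8,-2.4,-1.2],[0.8,-2.4,-1.8],[0.8,-2.4,-2.4],[0.8,-2.4,-2.4]],"yaw":[0,0,0,0,0],"gripper":[255,255,255,255,255]}'; python3 -m creep '{"translation":[[0,0,-0.8],[0,0,-0.8],[0,0,-0.8]],"yaw":[0,0,0],"gripper":[255,255,255]}'; python3 -m creep '{"translation":[[0,0,-0.6],[0,0,-0.6],[0,0,-0.6]],"yaw":[0,0,0],"gripper":[255,255,255]}'; python3 chk.py none x | grep "wrist"
```

```text
time_s: 32.43
ee_pos: [0.4957, -0.0977, 0.035]
eef_rot: [-3.138, -0.007, 1.58]
force: [0.6, 0.3, -1.5]
grip_width: 0.0608
time_s: 32.68
ee_pos: [0.4956, -0.0977, 0.0341]
eef_rot: [-3.138, -0.007, 1.58]
force: [-0.4, -0.6, -2.1]
grip_width: 0.0607
time_s: 32.93
ee_pos: [0.4956, -0.0976, 0.0335]
eef_rot: [-3.138, -0.007, 1.581]
force: [0.1, 0.1, -3.4]
grip_width: 0.0606
wrist redtop 6258 z 128.4 fit xyr [496.  -96.1  20.4] encl [496.  -96.1] 20.7
wrist redpad 1781 z 10.5 fit xyr [495.4 -95.4  36.4] encl [495.4 -95.4] 36.7
```

```bash
python3 -m creep '{"translation":[[0,0,-0.6],[0,0,-0.6],[0,0,-0.6]],"yaw":[0,0,0],"gripper":[255,255,255]}'
```

```text
time_s: 33.33
ee_pos: [0.4958, -0.0977, 0.0333]
eef_rot: [-3.138, -0.007, 1.58]
force: [-2.1, 0.2, 3.7]
grip_width: 0.0607
```

Contact. Release, rise clear, and check everything.

```bash
python3 -m creep '{"translation":[[0,0,0],[0,0,0],[0,0,0],[0,0,0],[0,0,0]],"yaw":[0,0,0,0,0],"gripper":[150,100,0,0,0]}'; python3 -m creep '{"translation":[[0,0,0],[0,0,20],[0,0,60],[0,0,100],[0,0,140]],"yaw":[0,0,0,0,0],"gripper":[0,0,0,0,0]}';  python3 -m creep '{"translation":[[0,0,40],[0,0,80],[0,0,100],[0,0,110],[0,0,110]],"yaw":[0,0,0,0,0],"gripper":[0,0,0,0,0]}'; python3 -m creep '{"translation":[[0,-20,0],[0,-40,0],[0,-40,0],[0,-40,0]],"yaw":[0,0,0,0],"gripper":[0,0,0,0]}'; python3 chk.py wrist w7.png
python3 - <<'E'
from h import *
im,P=cloud("side");save("side7.png",im)
im,P=cloud("wrist");r,b,o,s,v=masks(im,P);X,Y,Z=np.moveaxis(P,-1,0);g=(X>.42)&(X<.6)&(Y>-.25)&(Y<0)
for n,m in(("orange",o&(abs(Z-.032)<.004)),("stop",(v<60)&(abs(Z-.038)<.005))): circ(n,P,m&g,20)
E
```

```text
time_s: 33.75
ee_pos: [0.4959, -0.0977, 0.0333]
eef_rot: [-3.139, -0.007, 1.58]
force: [-0.7, -0.3, -0.5]
grip_width: 0.0775
time_s: 34.17
ee_pos: [0.4954, -0.0976, 0.1749]
eef_rot: [-3.138, -0.007, 1.581]
force: [1.3, 0.0, 0.3]
grip_width: 0.0938
time_s: 34.58
ee_pos: [0.4959, -0.0977, 0.2864]
eef_rot: [-3.141, -0.006, 1.581]
force: [-0.7, 0.8, -0.2]
grip_width: 0.094
time_s: 34.92
ee_pos: [0.4954, -0.138, 0.2843]
eef_rot: [-3.138, -0.007, 1.579]
force: [-1.0, -0.2, -0.1]
grip_width: 0.0938
ee [ 0.4954 -0.138   0.2843] [-1.  -0.2 -0.1]
wrist redtop 1301 z 128.3 fit xyr [496.1 -96.7  19.8] encl [496.2 -96.8] 20.3
wrist redpad 347 z 10.5 fit xyr [495.6 -95.5  36.2] encl [495.3 -94.3] 36.2
wrist bluetop 1123 z 128.3 fit xyr [ 493.1 -172.2   19.8] encl [ 492.9 -172.4] 20.3
wrist bluepad 361 z 10.5 fit xyr [ 492.5 -171.7   36.3] encl [ 492.6 -171.4] 36.7
side redtop 236 z 128.1 fit xyr [494.2 -97.8  19.9] encl [494.4 -97. ] 21.1
side redpad 151 z 10.5 fit xyr [492.1 -96.3  34.8] encl [489.9 -97.1] 36.0
side bluetop 265 z 128.2 fit xyr [ 491.  -173.3   19.8] encl [ 491.3 -173.1] 20.5
side bluepad 187 z 10.7 fit xyr [ 492.  -172.2   36.7] encl [ 491.7 -172.7] 37.3
scene redtop 325 z 128.4 fit xyr [496.8 -94.7  20.5] encl [496.4 -95.2] 21.9
scene redpad 134 z 11.1 fit xyr [495.8 -94.5  36.3] encl [495.6 -94.3] 36.8
scene bluetop 296 z 128.6 fit xyr [ 493.7 -170.7   20.2] encl [ 492.9 -170.2] 21.4
scene bluepad 124 z 11.1 fit xyr [ 496.4 -169.7   34.3] encl [ 499.4 -169.1] 35.4
orange 688 z 31.5 fit xyr [ 545.5 -209.1   25.1] encl [ 545.1 -209.3] 25.9
stop 984 z 37.5 fit xyr [552.6 -61.   20.7] encl [552.7 -60.9] 21.1
```

View pics/side7.png

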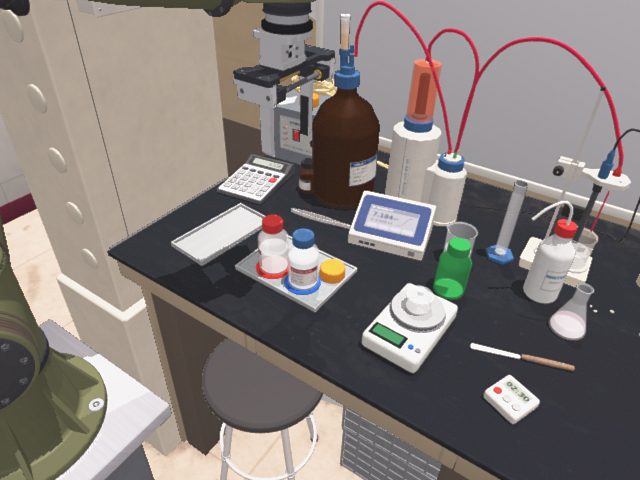

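The side view shows the red cap (272,224) over the red pad, the blue cap (303,240) over the blue pad and the weighing bottle (418,300) on the pan. The tray is empty and the arm is clear of everything.

```bash
python3 -c "
from station import ctrl
print(ctrl.hand_in())"
```

```text
the job is handed in; nothing more can be done
None
```

The job is finished and handed in at about 35 s of the 136 s allowed. I moved both reagent bottles to the tray, set the weighing bottle on the balance pan, then put each reagent bottle back on the pad of its own cap's colour. They had started on each other's pads.

**Last checks:**
- **Weighing bottle:** it stood upright within about 1 mm of the pan centre when I set it down, and the final side view still shows it on the pan.
- **Reagent bottles:** both stand upright at the right height, about 1 mm off their pad centres by the wrist camera. The scene and side cameras give cap positions within about 2 mm of that. Some of their pad fits, taken from partly hidden pads, were several mm off, and I did not rely on those.
- **Orange cap and stopper:** they measure within 0.5 mm of where they started.
- **Robot:** the gripper is open and clear of everything. The highest contact force I read was about 6 N.

**What went wrong:** the fingertips sit about 35 mm higher than the tool data says. My first grip on the blue bottle therefore closed on its shoulder. I noticed it from the finger opening, released without lifting, and gripped lower. The bottle stayed upright.

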